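# Draw a dry test bar from under a pile of kiln batts

## Task

The clay test bar lying in the groove of the wooden drying stand is dry: slide it straight out along its groove from under the pile of kiln batts, and once it is clear of them pick it up and lay it flat in the wooden sample tray. It lies flush in the groove, so drag it with a fingertip pressed on its scored bare end, firmly enough to take it along but gently, for unfired clay breaks under a hard press or a knock, and pinch it by the sides where it comes out on the stand's narrow tongue. Leave the pile sitting undisturbed on the stand and everything else where it is.

Things in the scene. Friction and masses are not known exactly. Their poses are not given: they have to be found in the camera images.
- stand: wooden drying stand, fixed, 100 mm wide. Origin on the work surface under the middle of the pile; x points to its back (+45 mm), front end toward the robot at x = -150; z up. The front 40 mm are only a tongue 24 mm wide. A straight groove 41 mm wide, open above, runs along x, floor 12 mm above the work surface. Friction of wood, clay and batts on one another about 0.4
- groove_mouth (a point): middle of the groove's floor where its side walls end (stand frame -110, 0, +12 mm). From here back to x = -40 mm the walls are 10 mm high, flush with the top of the bar, so that the bar cannot be pinched there. In front of here the floor goes on as the tongue and the bar's sides are free, with air beside the tongue down to the work surface
- tongue_tip (a point): front end of the tongue, middle of its top (stand frame -150, 0, +12 mm). Pinch the bar over the tongue, centred on the line of the groove, or the closing fingers jam it against a groove wall
- groove_end (a point): middle of the groove's floor at its closed back end (stand frame +37, 0, +12 mm). Under the pile the groove's walls are 8 mm high, 2 mm lower than the bar; the pile comes down onto them once the bar has gone. Four upright dowels 10 mm thick, tops 52 mm above the work surface, at x = +-42, y = +-30 mm in the stand frame, stop the pile from following the bar
- bar: flat bar of dry unfired clay, 130 (x) x 37 (y) x 10 (z) mm, 90 g; origin mid underside, +x to the back. Starts in the groove, 2 mm play each side, front 60 mm bare, the rest under the pile. Breaks if pressed on the stand with over 30 N, the pile's 3 to 7 N included; a finger landing faster than about 5 mm/s can knock that hard. Dragging takes 5 to 10 N of finger pressure at the start
- scored_patch (a point): middle of the cross-scored patch on top of the bar's bare front end, 48 (x) x 31 (y) mm, at bar frame -38, 0, +10.4 mm; here a fingertip grips well (friction about 1 or more), elsewhere on the bar it slips
- batt_1: lowest of three square kiln batts, 70 x 70 x 12 mm, about 140 g each, that lie loose on the bar as a pile; origin at the middle of its underside
- batt_2: middle kiln batt, as batt_1
- batt_3: top kiln batt, as batt_1; its top is 58 mm above the work surface at the start
- round_1: round test tile, 44 mm across, 8 mm thick, lying on the top batt; origin at the middle of its underside
- round_2: round test tile, 42 mm across, 8 mm thick, lying on round_1; its top, the highest point of the pile, is 74 mm above the work surface
- tray: open wooden sample tray, 110 (x) x 180 (y) mm outside, 18 mm high, walls and floor 6 mm thick, fixed; origin at the middle of its underside
- timer: white wind-up timer, 62 x 68 x 62 mm, a bystander; origin at the middle of its underside
- cap: white bottle cap, 36 mm across, 22 mm high, a bystander; origin at the middle of its underside
- loose_tile: round test tile, 46 mm across, 8 mm thick, lying alone on the work surface, a bystander; origin at the middle of its underside
- needle_tool: wooden-handled needle tool, 150 mm long (y), 12 mm thick, a bystander; origin at the middle of its underside

How it is judged (in metres and radians):
On the way:
1. the bar drawn forward clear of the pile while still lying flat in the groove (x of bar in the frame of stand between -0.2 and -0.095 m and y of bar in the frame of stand between -0.006 and 0.006 m and z of bar in the frame of stand below 0.018 m and angle between bar's own z axis and vertical below 0.1 rad), for 0.1 s.
At the end, for the whole second after the job is handed in: The bar lies flat (within 0.06 rad) and at rest on the floor of the sample tray; the three batts and the two round tiles lie level (within 0.06 rad), at rest, each within 15 mm of where it started; the bystanders are where they were (x of bar in the frame of tray between -0.035 and 0.035 m and y of bar in the frame of tray between -0.065 and 0.065 m and z of bar in the frame of tray below 0.009 m and angle between each of bar, batt_1, batt_2, batt_3, round_1, round_2's own z axis and vertical below 0.06 rad and linear speed of each of bar, batt_1, batt_2, batt_3, round_1, round_2 below 0.01 m/s and distance of each of batt_1, batt_2, batt_3, round_1, round_2 from where it was at the start of the episode below 0.015 m); the robot touches nothing.
It fails at once if the bar pressed or jammed against the stand with more than 30 N (contact force between bar and stand above 30 N).
It fails at once if a piece of the pile shifted or lifted by more than 20 mm, or tipped by more than 0.25 rad (distance of any of batt_1, batt_2, batt_3, round_1, round_2 from where it was at the start of the episode above 0.02 m or angle between any of batt_1, batt_2, batt_3, round_1, round_2's own z axis and vertical above 0.25 rad).
It fails at once if the bar dropped hard or struck into the tray (more than 30 N) (contact force between bar and tray above 30 N).
It fails at once if a bystander moved by more than 15 mm (distance of any of timer, cap, loose_tile, needle_tool from where it was at the start of the episode above 0.015 m).
It also fails if it takes over 64 s, if anything falls off the work surface, if the arm or the gripper's body presses on something with over 40 N, if the wrist force passes 120 N, or if a joint passes its speed limit or range.

## Robot

A 6-joint arm with a two-finger parallel gripper is mounted at the origin on a cart in front of the work surface, level with it; the furniture and walls round the work are solid. World frame = base frame: x ahead of the robot, y to its left, z up, the work surface at z = 0. Lengths are in mm, angles in rad, forces in N, time in s.
With the tool pointing down it reaches from about 350 to 875 mm from the base axis. Payload 4.2 kg.
Tool frame: the origin (TCP) lies between the finger pads; the fingertips stand 25 mm ahead of it and the grasp point (between the pads) lies 6 mm ahead of it; z points along the fingers, y is the line along which they close (so a half turn about z gives the same grasp; the last joint's range is limited). The gripper opens to 85 mm and grips with 20 to 120 N. Pads are 22 mm wide; open, the fingers measure 114 mm over their backs; the gripper's body (76 mm by 85 mm) begins 54 mm behind the grasp point. The pads swing forward as they close: fully open they stand 13 mm farther back than shut.
Start: joints at [-0.856, 0.385, 0.008, 0, -1.194, -0.259], TCP at [275.124, -561.165, 256.312] pointing down, gripper open.
Joint ranges: [-3.14, 3.14], [-1.21, 2.06], [-1.07, 1.41], [-3.16, 2.05], [-2.99, -0.16], [-3.1, 3.1]. Speed limits (rad/s): [2.79, 2.79, 3.14, 3.14, 3.14, 3.14].

## Interface

Orientations are given as a unit quaternion [x, y, z, w].
In Python, from bench import read_state, imaging, workorder, nets gives the robot as it stands.
- The arm moves only by the tool apply_moves, never from a script. Its argument "rows" is a list of rows, each an object with "hand": the opening, from -1 (shut) to 1 (fully open); "delta_pos": the shift along the tool's x, y, z in mm, a list of three; "yaw": the turn about the tool's z in rad. A call has 1 to 12 rows; each row is the pose to reach, as a shift and turn from the pose commanded when the call began, along the tool's axes at that moment; what a row does not reach only later rows make up. A row lasts 1/12 s, in which the tool goes at most 41.7 mm and 7.16 degrees, less where a joint would pass 70% of its speed; a pose out of reach is approached as far as the arm can. A call with a gripper value outside its range is refused whole. The fingers move at their own pace and stop on an object; the grip force is fixed at half the most. Time passes only in rows, so rows that repeat a pose let the fingers close. It gives the time, the measured TCP pose, the force, the opening and the grip force at its end, in the units of the state.
- read_state(): the state, without advancing time (a new reading comes with each control period).
- imaging.get_image(name): name is "scene" or "top" or "wrist"; returns a dict with "pixels" (400x640x3 uint8, red, green, blue), "fx", "fy", "cx", "cy" (pixels), "dist" ([k1, k2, p1, p2, k3] as OpenCV has them; the pictures are not rectified), "xyz" and "rotation" of the camera in the world. Camera axes: x right, y down, z forward; pixel columns grow to the right and rows downward; lengths in mm; the calibration is good to about 2 mm. A picture is of the moment at which its call begins. There is no depth.
- workorder.job_done(): hands the job in; it is judged then, once.
Trained networks look in the newest picture that a camera, given by its name, has taken for a name from the list of things; names that differ only in an ending like _2 or _b are one class to them, and where a whole thing is asked for, a point or a joint stands for the part that bears it (a point fixed in the world has none). Each returns a list of dicts, best first, with "score" (0 to 1); they miss things now and then, are a little off and sometimes report something else, mostly with a low value. They report only what shows in the picture. A call takes as long as a camera call.
- nets.find_in(camera, query): "location" ([row, column] in pixels, amid what is visible of it).
- nets.pinpoint(camera, query): "location" ([row, column] in pixels: a listed point, or the origin of a listed thing).
The state is a dict: "clock": time; "joints": joint angles; "joint_vel": joint speeds; "joint_efforts": joint torques, N m; "position": TCP position; "ee_rot": TCP orientation; "contact_force": force on the tool from outside, world axes, zero at the start; "wrist_torque": the same for the moment, N m; "gripper_width": finger opening in mm; "grasp_force": force on a finger pad.
Only numpy, scipy, OpenCV 4.12 (cv2) and the standard library are available. Lean on these libraries where they do the work, as an engineer would, in place of code of your own. Each camera call takes 0.05 s, during which the arm holds its last target. There are 200 camera calls.

## Working session

There is one attempt and no reset: what is moved stays moved. The work goes in short steps, Python scripts to look and compute and a tool call to move; the robot and the scene stay as the last step left them, time stands still between calls to the robot, and variables do not carry over. Pictures are saved under pics/ and viewed, at most 10 in all, crops included, and the job is handed in when it is done.

Besides the shell and the picture viewer there is one more tool, called after ">>>" as a command line: name --argument value ..., lists and objects as JSON in quotes. apply_moves: Moves the arm, as the interface text tells. Its arguments: {"type":"object","properties":{"rows":{"type":"array"}},"required":["rows"]}

```bash
mkdir -p pics; cat > h.py <<'E'
import numpy as np, cv2, json
from scipy.spatial.transform import Rotation as R
from bench import read_state, imaging, workorder, nets
def cam(n):
    return imaging.get_image(n)
def ray(im,rc):
    K=np.array([[im['fx'],0,im['cx']],[0,im['fy'],im['cy']],[0,0,1.]])
    p=cv2.undistortPoints(np.array([[[rc[1],rc[0]]]],float),K,np.array(im['dist'],float))[0,0]
    M=np.array(im['rotation'],float)
    if M.size==4: M=R.from_quat(M).as_matrix()
    return np.array(im['xyz'],float), M.reshape(3,3)@np.array([p[0],p[1],1])
def at(im,rc,z):
    o,d=ray(im,rc); return o+d*(z-o[2])/d[2]
def pix(im,P):
    K=np.array([[im['fx'],0,im['cx']],[0,im['fy'],im['cy']],[0,0,1.]])
    M=np.array(im['rotation'],float)
    if M.size==4: M=R.from_quat(M).as_matrix()
    M=M.reshape(3,3).T
    q=cv2.projectPoints(np.array(P,float).reshape(-1,3),cv2.Rodrigues(M)[0],-M@np.array(im['xyz'],float),K,np.array(im['dist'],float))[0]
    return q[:,0,::-1]
def save(im,f,crop=None,s=1):
    a=im['pixels'][:,:,::-1]
    if crop: a=a[crop[0]:crop[1],crop[2]:crop[3]]
    cv2.imwrite('pics/'+f,cv2.resize(a,None,fx=s,fy=s,interpolation=cv2.INTER_CUBIC))
E
python3 - <<'E'
from h import *
s=read_state(); print({k:np.round(v,3).tolist() for k,v in s.items()})
Z=dict(groove_mouth=12,tongue_tip=12,groove_end=12,scored_patch=22.4,bar=12,stand=0,round_2=66,batt_3=46,tray=0,timer=0,cap=0,loose_tile=0,needle_tool=0)
ims={}
for c in ('top','scene'):
    im=cam(c); ims[c]=im; save(im,c+'.png'); print(c,im['xyz'],np.round(im['rotation'],3).tolist(),im['fx'])
    for q,z in Z.items():
        r=nets.pinpoint(c,q)
        print(c,q,[(np.round(x['location'],1).tolist(),round(x['score'],2),at(im,x['location'],z)[:2].round(1).tolist()) for x in r[:3]])
v=np.hstack([ims['top']['pixels'],ims['scene']['pixels']])
E
```

```text
{'clock': 0.0, 'joints': [-0.856, 0.386, 0.007, -0.0, -1.194, -0.259], 'joint_vel': [0.001, -0.0, 0.001, 0.001, 0.001, -0.0], 'joint_efforts': [0.0, -39.229, 18.84, 4.186, -0.005, -0.0], 'position': [274.875, -560.708, 255.226], 'ee_rot': [-0.226, 0.974, 0.001, -0.0], 'contact_force': [-0.708, -0.427, 0.315], 'wrist_torque': [-0.027, 0.045, -0.009], 'grasp_force': 0.0, 'gripper_width': 85.868}
top [ 496.12590573 -119.69445156 1124.9323142 ] [0.712, -0.702, 0.016, -0.017] 469.5428686957844
top groove_mouth [([211.8, 305.5], 0.6, [526.3, -82.1])]
top tongue_tip [([228.7, 305.1], 0.56, [486.3, -81.7])]
top groove_end [([152.3, 324.0], 0.79, [668.9, -123.9])]
top scored_patch [([198.1, 313.8], 0.64, [558.5, -101.4]), ([165.7, 321.2], 0.63, [635.3, -117.7]), ([163.9, 319.0], 0.23, [639.5, -112.5])]
top bar [([181.6, 314.0], 0.66, [598.4, -101.1])]
top stand [([169.7, 316.8], 0.82, [628.3, -107.2])]
top round_2 [([167.6, 316.3], 0.65, [625.4, -106.8]), ([167.4, 320.1], 0.6, [625.9, -115.4])]
top batt_3 [([168.8, 315.7], 0.6, [625.0, -105.2])]
top tray [([242.1, 219.6], 0.68, [450.9, 123.4]
[... 626 characters left out ...]
], 0.63, [670.1, -119.9])]
scene scored_patch [([219.5, 306.3], 0.51, [562.7, -95.9])]
scene bar [([212.6, 301.0], 0.88, [607.3, -108.8])]
scene stand []
scene round_2 [([188.8, 292.7], 0.61, [634.1, -103.7]), ([191.0, 298.3], 0.6, [618.1, -109.4])]
scene batt_3 [([196.6, 294.0], 0.91, [630.7, -104.5]), ([201.8, 299.4], 0.43, [603.7, -103.1]), ([201.3, 299.8], 0.41, [605.1, -105.1])]
scene tray [([295.2, 241.0], 0.63, [444.8, 121.8]), ([210.3, 298.8], 0.42, [634.8, -119.0])]
scene timer [([184.6, 362.2], 0.95, [649.7, -327.2])]
scene cap [([295.0, 236.3], 0.33, [450.2, 128.9])]
scene loose_tile [([253.9, 230.4], 0.4, [569.5, 89.1])]
scene needle_tool [([198.3, 298.0], 0.62, [684.2, -146.4])]
```

View pics/top.png

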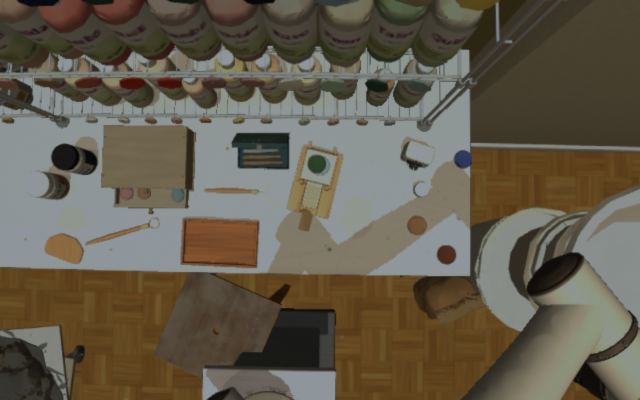

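View pics/scene.png

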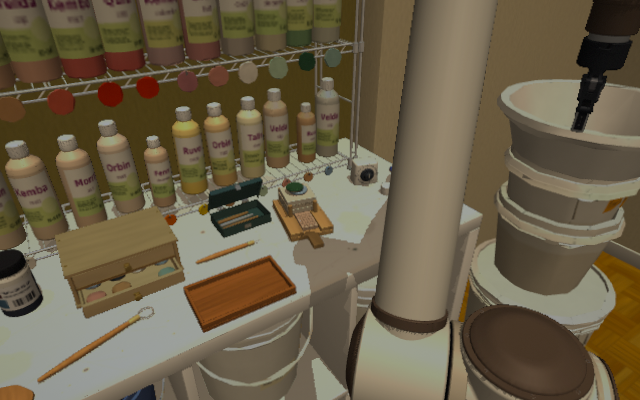

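Top view: the stand is at about (180,316) with its tongue to (225,305), and the tray is at (242,219). The scene view agrees, with the stand at (210,298) and the tray at (293,240). Tip to groove_end measures 189 mm (187 expected), with the groove heading about -0.21 rad. I'll move above it for a wrist view.

>>> apply_moves --rows '[{"hand": -1,"delta_pos": [-36,26,2],"yaw": 0.06},{"hand": -1,"delta_pos": [-73,52,5],"yaw": 0.12},{"hand": -1,"delta_pos": [-110,79,8],"yaw": 0.18},{"hand": -1,"delta_pos": [-146,105,10],"yaw": 0.24},{"hand": -1,"delta_pos": [-182,131,12],"yaw": 0.3},{"hand": -1,"delta_pos": [-219,157,15],"yaw": 0.36},{"hand": -1,"delta_pos": [-255,183,18],"yaw": 0.42},{"hand": -1,"delta_pos": [-292,210,20],"yaw": 0.48},{"hand": -1,"delta_pos": [-328,236,22],"yaw": 0.54},{"hand": -1,"delta_pos": [-365,262,25],"yaw": 0.6},{"hand": -1,"delta_pos": [-402,288,28],"yaw": 0.66},{"hand": -1,"delta_pos": [-438,314,30],"yaw": 0.668}]'

```text
clock: 2.4
position: [512.0, -119.4, 228.7]
ee_rot: [0.107, 0.994, 0.0, 0.0]
contact_force: [0.9, -0.4, 0.4]
gripper_width: 0.1
grasp_force: 0.0
```

```bash
python3 - <<'E'
from h import *
im=cam('wrist'); save(im,'w1.png')
s=read_state(); print(s['clock'],s['position'],s['joints'],R.from_quat(s['ee_rot']).as_matrix().round(3).tolist(),s['gripper_width'])
print(im['xyz'],im['rotation'])
for q,z in dict(groove_mouth=12,tongue_tip=12,groove_end=12,scored_patch=22.4,bar=12,round_2=66,batt_3=46).items():
    r=nets.pinpoint('wrist',q)
    print(q,[(np.round(x['location'],1).tolist(),round(x['score'],2),at(im,x['location'],z)[:2].round(1).tolist()) for x in r[:3]])
E
```

```text
2.45 [ 515.55236814 -114.75438627  228.223137  ] [ 8.80586194e-02  2.42447319e-01 -2.73145945e-01 -6.33620037e-04
 -1.05180815e+00 -1.86606012e+00] [[-0.979, 0.206, 0.003], [0.206, 0.979, 0.001], [-0.003, 0.002, -1.0]] -0.17086234620247684
[ 437.43756993 -104.00539073  346.23467315] [0.76982653 0.62061112 0.09436382 0.11534478]
groove_mouth [([179.3, 358.0], 0.63, [520.3, -87.9])]
tongue_tip [([139.8, 364.3], 0.82, [483.7, -74.9])]
groove_end [([223.8, 360.1], 0.34, [566.4, -94.4])]
scored_patch [([224.6, 359.1], 0.64, [563.0, -95.8])]
bar [([255.2, 358.1], 0.65, [600.5, -102.8])]
round_2 [([314.2, 364.1], 0.73, [635.3, -108.6])]
batt_3 [([294.7, 357.4], 0.79, [625.8, -111.4])]
```

View pics/w1.png

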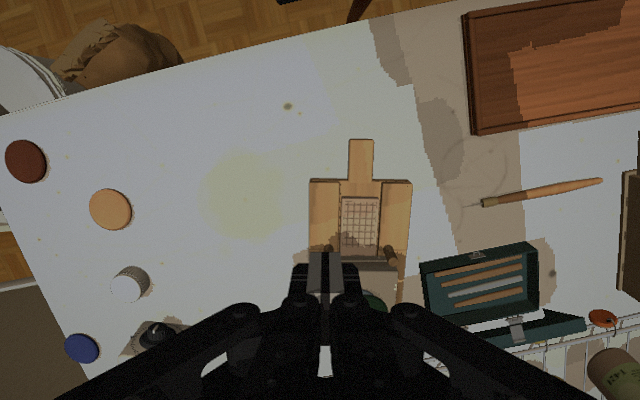

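Wrist view: bar patch centre at about (225,359), tongue tip at (140,362), walls' front at row 180. The arm was still settling, so I'll let it rest and measure on an enlarged crop.

>>> apply_moves --rows '[{"hand": -1,"delta_pos": [0,0,0],"yaw": 0},{"hand": -1,"delta_pos": [0,0,0],"yaw": 0},{"hand": -1,"delta_pos": [0,0,0],"yaw": 0},{"hand": -1,"delta_pos": [0,0,0],"yaw": 0},{"hand": -1,"delta_pos": [0,0,0],"yaw": 0}]'

```text
clock: 3.22
position: [511.3, -121.6, 228.5]
ee_rot: [0.106, 0.994, 0.0, 0.0]
contact_force: [0.1, 0.0, 0.6]
gripper_width: 0.1
grasp_force: 0.0
```

```bash
python3 - <<'E'
from h import *
im=cam('wrist'); save(im,'w2.png',(120,280,280,440),5 and 3.75)
import pickle; pickle.dump(im,open('w2.pkl','wb'))
s=read_state(); print(s['clock'],s['position'],R.from_quat(s['ee_rot']).as_matrix().round(3).tolist(),s['contact_force'])
print(im['xyz'],im['rotation'],im['fx'])
for q,z in dict(groove_mouth=12,tongue_tip=12,scored_patch=22.4).items():
    r=nets.pinpoint('wrist',q)
    print(q,[(np.round(x['location'],1).tolist(),round(x['score'],2),at(im,x['location'],z)[:2].round(1).tolist()) for x in r[:3]])
E
```

```text
3.2667 [ 511.2994948  -121.55348956  228.4455967 ] [[-0.978, 0.211, 0.0], [0.211, 0.978, 0.0], [-0.0, 0.0, -1.0]] [-0.01789356  0.36998358 -0.09558251]
[ 436.79605371 -106.39631161  346.04440761] [0.76944769 0.6211666  0.09417683 0.11503487] 349.50980145324957
groove_mouth [([179.9, 361.6], 0.82, [520.6, -86.9])]
tongue_tip [([138.6, 364.2], 0.94, [481.6, -77.1]), ([295.0, 361.5], 0.6, [647.4, -110.0]), ([312.9, 369.1], 0.17, [671.8, -105.8])]
scored_patch [([224.3, 360.4], 0.66, [562.0, -96.7]), ([281.5, 138.9], 0.56, [576.6, -338.1])]
```

View pics/w2.png

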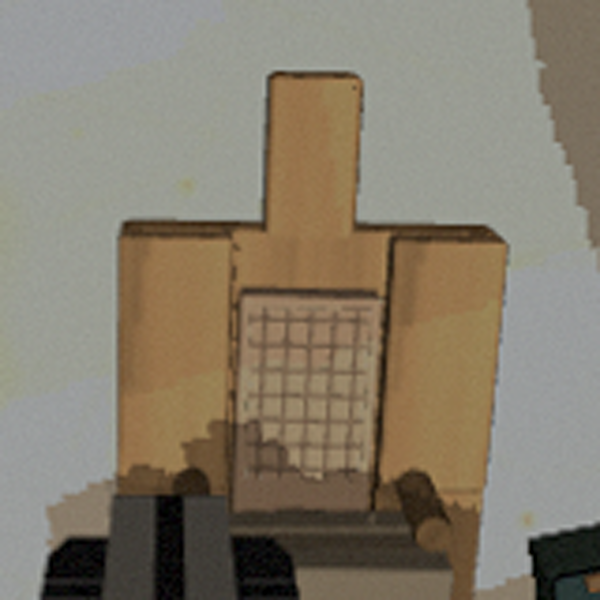

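Crop: tongue tip corners at (77, 270) and (77, 361), wall fronts at v≈238 (u 119, 230, 392, 508), bar front at v≈296 (u 240–378). I'll fit the stand's pose to these.

```bash
python3 - <<'E'
from h import *
import pickle
from scipy.optimize import least_squares
im=pickle.load(open('w2.pkl','rb'))
F=[(270,77,-150,-12,12),(361,77,-150,12,12),(119,237,-110,-50,22),(508,241,-110,50,22),(230,237,-110,-20.5,22),(392,239,-110,20.5,22),(265,228,-110,-12,12),(355,230,-110,12,12),(240,295,-95,-18.5,22),(378,297,-95,18.5,22)]
F=np.array(F,float)
rc=np.c_[F[:,1]/3.75+120-.4,F[:,0]/3.75+280-.4]
def w(p):
    c,s=np.cos(p[2]),np.sin(p[2]); return np.c_[p[0]+c*F[:,2]-s*F[:,3],p[1]+s*F[:,2]+c*F[:,3],F[:,4]]
f=least_squares(lambda p:(pix(im,w(p))-rc).ravel(),[630,-110,-.21])
print(f.x,np.abs(f.fun).max(),f.fun.reshape(-1,2).round(1).tolist())
x,y,t=f.x; u=np.array([np.cos(t),np.sin(t)])
for d in (-58,-130,-150,37): print(d,np.array([x,y])+d*u)
# free camera offset check with top
E
```

```text
[ 6.28921449e+02 -1.11243511e+02 -2.24851043e-01] 1.0120594089611359 [[-0.5, -0.5], [-0.1, 0.4], [-0.1, -0.8], [0.1, -0.0], [0.2, 0.6], [0.2, 0.3], [0.3, -0.5], [0.1, -0.1], [-0.1, -0.4], [-0.2, 1.0]]
-58 [572.38146393 -98.31176393]
-130 [502.1938962  -82.25856061]
-150 [482.69734961 -77.79933747]
37 [ 664.99006023 -119.49307386]
```

>>> apply_moves --rows '[{"hand": -1,"delta_pos": [-18,12,10],"yaw": 0.012},{"hand": -1,"delta_pos": [-37,24,30],"yaw": 0.012},{"hand": -1,"delta_pos": [-55,36,55],"yaw": 0.012},{"hand": -1,"delta_pos": [-55,36,80],"yaw": 0.012},{"hand": -1,"delta_pos": [-55,36,105],"yaw": 0.012},{"hand": -1,"delta_pos": [-55,36,125],"yaw": 0.012},{"hand": -1,"delta_pos": [-55,36,140],"yaw": 0.012},{"hand": -1,"delta_pos": [-55,36,150],"yaw": 0.012},{"hand": -1,"delta_pos": [-55,36,155],"yaw": 0.012},{"hand": -1,"delta_pos": [-55,36,160],"yaw": 0.012},{"hand": -1,"delta_pos": [-55,36,160],"yaw": 0.012},{"hand": -1,"delta_pos": [-55,36,160],"yaw": 0.012}]'

```text
clock: 4.42
position: [573.2, -97.8, 69.1]
ee_rot: [0.112, 0.994, 0.0, 0.001]
contact_force: [0.1, 0.2, 0.0]
gripper_width: -0.3
grasp_force: 0.0
```

```bash
python3 - <<'E'
from h import *
im=cam('wrist'); save(im,'w3.png')
s=read_state(); print(s['clock'],s['position'],R.from_quat(s['ee_rot']).as_matrix().round(4).tolist(),s['contact_force'])
E
```

```text
4.4667 [573.35500457 -97.74443048  69.38172818] [[-0.975, 0.2221, 0.0019], [0.2221, 0.975, 0.0], [-0.0018, 0.0005, -1.0]] [ 0.19155796 -0.17163331  0.24864821]
```

View pics/w3.png

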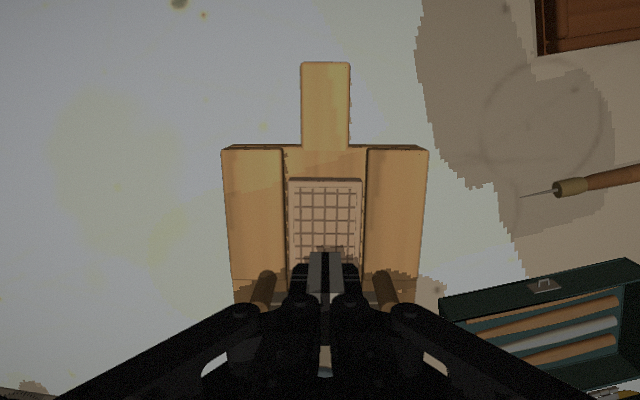

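Wrist view: the finger (col 325) sits on the groove line (tongue cols 302–350), with the tip over the rear of the scored patch at about (250,325) and the dowels clear. I'll descend, slowing near contact.

>>> apply_moves --rows '[{"hand": -1,"delta_pos": [0,0,4],"yaw": 0},{"hand": -1,"delta_pos": [0,0,8],"yaw": 0},{"hand": -1,"delta_pos": [0,0,11],"yaw": 0},{"hand": -1,"delta_pos": [0,0,13],"yaw": 0},{"hand": -1,"delta_pos": [0,0,14.5],"yaw": 0},{"hand": -1,"delta_pos": [0,0,15.5],"yaw": 0},{"hand": -1,"delta_pos": [0,0,16],"yaw": 0},{"hand": -1,"delta_pos": [0,0,16.3],"yaw": 0},{"hand": -1,"delta_pos": [0,0,16.6],"yaw": 0},{"hand": -1,"delta_pos": [0,0,16.9],"yaw": 0},{"hand": -1,"delta_pos": [0,0,17.2],"yaw": 0},{"hand": -1,"delta_pos": [0,0,17.5],"yaw": 0}]'

```text
clock: 5.47
position: [572.8, -97.8, 51.0]
ee_rot: [0.112, 0.994, 0.0, 0.0]
contact_force: [0.3, 0.4, 0.1]
gripper_width: 0.2
grasp_force: 0.0
```

>>> apply_moves --rows '[{"hand": -1,"delta_pos": [0,0,0.2],"yaw": 0},{"hand": -1,"delta_pos": [0,0,0.4],"yaw": 0},{"hand": -1,"delta_pos": [0,0,0.6],"yaw": 0},{"hand": -1,"delta_pos": [0,0,0.8],"yaw": 0},{"hand": -1,"delta_pos": [0,0,1.0],"yaw": 0},{"hand": -1,"delta_pos": [0,0,1.2],"yaw": 0},{"hand": -1,"delta_pos": [0,0,1.4],"yaw": 0},{"hand": -1,"delta_pos": [0,0,1.6],"yaw": 0},{"hand": -1,"delta_pos": [0,0,1.8],"yaw": 0},{"hand": -1,"delta_pos": [0,0,2.0],"yaw": 0}]'

```text
clock: 6.3
position: [572.7, -97.8, 48.9]
ee_rot: [0.112, 0.994, -0.0, -0.0]
contact_force: [0.4, -0.1, 0.3]
gripper_width: 0.1
grasp_force: 0.0
```

Contact expected near TCP z 47.4; descending in small steps.

>>> apply_moves --rows '[{"hand": -1,"delta_pos": [0,0,0.2],"yaw": 0},{"hand": -1,"delta_pos": [0,0,0.4],"yaw": 0},{"hand": -1,"delta_pos": [0,0,0.6],"yaw": 0},{"hand": -1,"delta_pos": [0,0,0.8],"yaw": 0},{"hand": -1,"delta_pos": [0,0,1.0],"yaw": 0},{"hand": -1,"delta_pos": [0,0,1.2],"yaw": 0},{"hand": -1,"delta_pos": [0,0,1.2],"yaw": 0}]'

```text
clock: 6.88
position: [572.6, -97.8, 47.7]
ee_rot: [0.112, 0.994, -0.0, -0.0]
contact_force: [0.4, 0.1, -0.3]
gripper_width: -0.0
grasp_force: 0.0
```

>>> apply_moves --rows '[{"hand": -1,"delta_pos": [0,0,0.2],"yaw": 0},{"hand": -1,"delta_pos": [0,0,0.4],"yaw": 0},{"hand": -1,"delta_pos": [0,0,0.5],"yaw": 0},{"hand": -1,"delta_pos": [0,0,0.5],"yaw": 0}]'

```text
clock: 7.22
position: [572.7, -97.8, 47.5]
ee_rot: [0.112, 0.994, -0.0, 0.0]
contact_force: [-1.1, 1.1, 4.0]
gripper_width: -0.3
grasp_force: 1.5
```

>>> apply_moves --rows '[{"hand": -1,"delta_pos": [0,0,0.2],"yaw": 0},{"hand": -1,"delta_pos": [0,0,0.4],"yaw": 0},{"hand": -1,"delta_pos": [0,0,0.4],"yaw": 0}]'

```text
clock: 7.47
position: [572.7, -97.8, 47.5]
ee_rot: [0.112, 0.994, -0.0, 0.0]
contact_force: [-1.9, 1.0, 5.6]
gripper_width: 0.2
grasp_force: 2.9
```

>>> apply_moves --rows '[{"hand": -1,"delta_pos": [0,0,0.3],"yaw": 0},{"hand": -1,"delta_pos": [0,0,0.6],"yaw": 0},{"hand": -1,"delta_pos": [0,0,0.9],"yaw": 0},{"hand": -1,"delta_pos": [0,0,0.9],"yaw": 0}]'

```text
clock: 7.8
position: [572.7, -97.8, 47.5]
ee_rot: [0.112, 0.994, -0.0, 0.0]
contact_force: [-4.4, 0.8, 10.6]
gripper_width: -0.1
grasp_force: 5.4
```

>>> apply_moves --rows '[{"hand": -1,"delta_pos": [0.5,0,0.1],"yaw": 0},{"hand": -1,"delta_pos": [1,0,0.2],"yaw": 0},{"hand": -1,"delta_pos": [1.5,0,0.2],"yaw": 0},{"hand": -1,"delta_pos": [2,0,0.2],"yaw": 0},{"hand": -1,"delta_pos": [2.5,0,0.2],"yaw": 0},{"hand": -1,"delta_pos": [3,0,0.2],"yaw": 0},{"hand": -1,"delta_pos": [3.5,0,0.2],"yaw": 0},{"hand": -1,"delta_pos": [4,0,0.2],"yaw": 0}]'

```text
clock: 8.47
position: [572.2, -97.3, 47.5]
ee_rot: [0.111, 0.994, 0.0, 0.004]
contact_force: [3.9, -2.3, 5.1]
gripper_width: 0.1
grasp_force: 2.5
```

```bash
python3 - <<'E'
from h import *
im=cam('wrist'); save(im,'w4.png')
s=read_state(); print(s['clock'],s['position'],s['contact_force'])
r=nets.pinpoint('wrist','bar'); print(r[:2])
E
```

```text
8.5167 [572.13995347 -97.23866612  47.54033639] [ 3.41080997 -2.68983762  4.90664629]
[{'location': [155.3, 323.7], 'score': 0.39}]
```

View pics/w4.png

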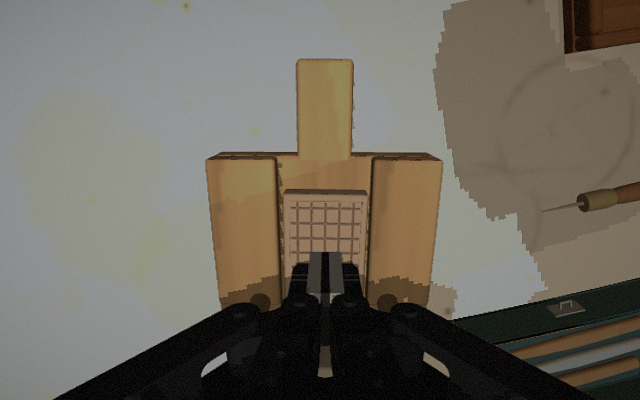

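Wrist view: the bar front at row 192 has not come out yet; the finger is holding without slipping. Normal force fell to 5 N, so I'll press a little more while pulling.

>>> apply_moves --rows '[{"hand": -1,"delta_pos": [0,0,0.4],"yaw": 0},{"hand": -1,"delta_pos": [0,0,0.8],"yaw": 0},{"hand": -1,"delta_pos": [0.5,0,1.0],"yaw": 0},{"hand": -1,"delta_pos": [1,0,1.1],"yaw": 0},{"hand": -1,"delta_pos": [1.5,0,1.2],"yaw": 0},{"hand": -1,"delta_pos": [2,0,1.3],"yaw": 0}]'

```text
clock: 9.07
position: [571.9, -97.0, 47.5]
ee_rot: [0.111, 0.994, 0.0, 0.006]
contact_force: [4.4, -4.2, 8.4]
gripper_width: -0.3
grasp_force: 4.5
```

>>> apply_moves --rows '[{"hand": -1,"delta_pos": [0.5,-0.5,0.3],"yaw": 0},{"hand": -1,"delta_pos": [1,-1,0.5],"yaw": 0},{"hand": -1,"delta_pos": [1.5,-1,0.7],"yaw": 0},{"hand": -1,"delta_pos": [2,-1,0.8],"yaw": 0},{"hand": -1,"delta_pos": [2.5,-1,0.9],"yaw": 0},{"hand": -1,"delta_pos": [3,-1,1.0],"yaw": 0}]'

```text
clock: 9.57
position: [571.1, -96.8, 47.5]
ee_rot: [0.11, 0.994, 0.001, 0.009]
contact_force: [6.4, -4.0, 9.0]
gripper_width: 0.2
grasp_force: 5.2
```

>>> apply_moves --rows '[{"hand": -1,"delta_pos": [0.5,-0.3,0.4],"yaw": 0},{"hand": -1,"delta_pos": [1,-0.6,0.7],"yaw": 0},{"hand": -1,"delta_pos": [1.5,-0.8,0.9],"yaw": 0},{"hand": -1,"delta_pos": [2,-0.8,1.1],"yaw": 0},{"hand": -1,"delta_pos": [2.5,-0.8,1.2],"yaw": 0}]'

```text
clock: 9.98
position: [570.7, -96.8, 47.5]
ee_rot: [0.11, 0.994, 0.001, 0.011]
contact_force: [8.0, -2.1, 13.4]
gripper_width: 0.2
grasp_force: 6.6
```

Lateral force reduced and normal at 13 N; I'll keep pulling without adding pressure.

>>> apply_moves --rows '[{"hand": -1,"delta_pos": [0.7,0,0.1],"yaw": 0},{"hand": -1,"delta_pos": [1.4,0,0.2],"yaw": 0},{"hand": -1,"delta_pos": [2.1,0,0.3],"yaw": 0},{"hand": -1,"delta_pos": [2.8,0,0.4],"yaw": 0},{"hand": -1,"delta_pos": [3.5,0,0.4],"yaw": 0}]'

```text
clock: 10.4
position: [568.3, -96.1, 47.5]
ee_rot: [0.11, 0.994, 0.001, 0.012]
contact_force: [9.2, -2.2, 13.9]
gripper_width: 0.3
grasp_force: 6.5
```

>>> apply_moves --rows '[{"hand": -1,"delta_pos": [1,0,0],"yaw": 0},{"hand": -1,"delta_pos": [2,0,0],"yaw": 0},{"hand": -1,"delta_pos": [3,0,0],"yaw": 0},{"hand": -1,"delta_pos": [4,0,0],"yaw": 0},{"hand": -1,"delta_pos": [5,0,0],"yaw": 0},{"hand": -1,"delta_pos": [6,0,0],"yaw": 0},{"hand": -1,"delta_pos": [7,0,0],"yaw": 0},{"hand": -1,"delta_pos": [8,0,0],"yaw": 0}]'

```text
clock: 11.07
position: [560.7, -94.2, 47.5]
ee_rot: [0.11, 0.994, 0.001, 0.013]
contact_force: [9.4, -2.8, 13.2]
gripper_width: 0.1
grasp_force: 6.6
```

```bash
python3 - <<'E'
from h import *
im=cam('wrist'); save(im,'w5.png',(40,300,200,460),2.3)
s=read_state(); print(s['clock'],s['position'],s['contact_force'])
E
```

```text
11.1167 [560.57493703 -94.1145061   47.50126778] [ 9.65462597 -3.25484919 13.12784162]
```

View pics/w5.png

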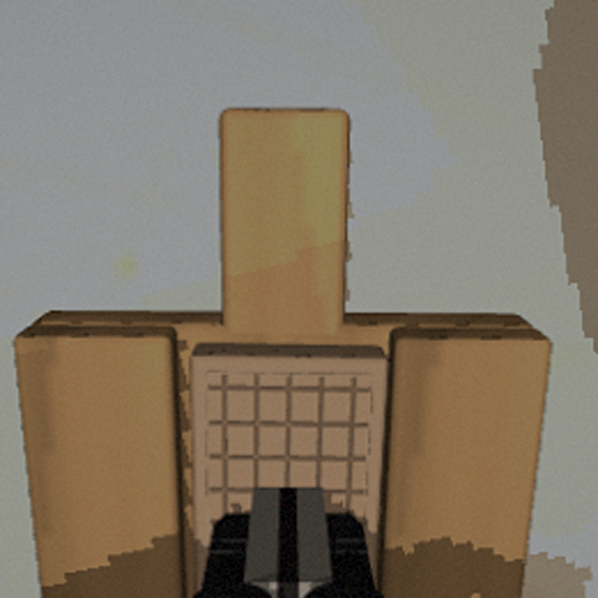

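Crop: the bar's front edge (v≈354) is nearly at the mouth (v≈335), so the bar follows the finger. Continuing.

>>> apply_moves --rows '[{"hand": -1,"delta_pos": [1.5,-0.1,0],"yaw": 0},{"hand": -1,"delta_pos": [3,-0.2,0],"yaw": 0},{"hand": -1,"delta_pos": [4.5,-0.3,0],"yaw": 0},{"hand": -1,"delta_pos": [6,-0.4,0],"yaw": 0},{"hand": -1,"delta_pos": [7.5,-0.5,0],"yaw": 0},{"hand": -1,"delta_pos": [9,-0.5,0],"yaw": 0},{"hand": -1,"delta_pos": [10.5,-0.5,0],"yaw": 0},{"hand": -1,"delta_pos": [12,-0.5,0],"yaw": 0},{"hand": -1,"delta_pos": [13.5,-0.5,0],"yaw": 0},{"hand": -1,"delta_pos": [15,-0.5,0],"yaw": 0}]'

```text
clock: 11.95
position: [546.4, -91.1, 47.5]
ee_rot: [0.109, 0.994, 0.001, 0.013]
contact_force: [10.0, -3.2, 13.8]
gripper_width: 0.1
grasp_force: 6.8
```

>>> apply_moves --rows '[{"hand": -1,"delta_pos": [1.5,0,0],"yaw": 0},{"hand": -1,"delta_pos": [3,0,0],"yaw": 0},{"hand": -1,"delta_pos": [4.5,0,0],"yaw": 0},{"hand": -1,"delta_pos": [6,0,0],"yaw": 0},{"hand": -1,"delta_pos": [7.5,0,0],"yaw": 0},{"hand": -1,"delta_pos": [9,0,0],"yaw": 0}]'

```text
clock: 12.45
position: [538.0, -89.0, 47.5]
ee_rot: [0.109, 0.994, 0.002, 0.013]
contact_force: [10.2, -2.8, 12.1]
gripper_width: 0.2
grasp_force: 6.7
```

>>> apply_moves --rows '[{"hand": -1,"delta_pos": [1.5,0,0.1],"yaw": 0},{"hand": -1,"delta_pos": [3,0,0.2],"yaw": 0},{"hand": -1,"delta_pos": [4.5,0,0.2],"yaw": 0},{"hand": -1,"delta_pos": [6,0,0.2],"yaw": 0},{"hand": -1,"delta_pos": [7.5,0,0.2],"yaw": 0},{"hand": -1,"delta_pos": [9,0,0.2],"yaw": 0},{"hand": -1,"delta_pos": [10.5,0,0.2],"yaw": 0},{"hand": -1,"delta_pos": [12,0,0.2],"yaw": 0}]'

```text
clock: 13.12
position: [526.0, -86.2, 47.4]
ee_rot: [0.109, 0.994, 0.002, 0.013]
contact_force: [8.7, -2.5, 16.8]
gripper_width: 0.1
grasp_force: 8.5
```

```bash
python3 - <<'E'
from h import *
im=cam('wrist'); save(im,'w6.png',(40,300,200,460),2.3)
s=read_state(); print(s['clock'],s['position'],s['contact_force'])
E
```

```text
13.1667 [525.7123028  -86.16608796  47.44513647] [ 9.1227276  -1.62484727 16.4865099 ]
```

View pics/w6.png

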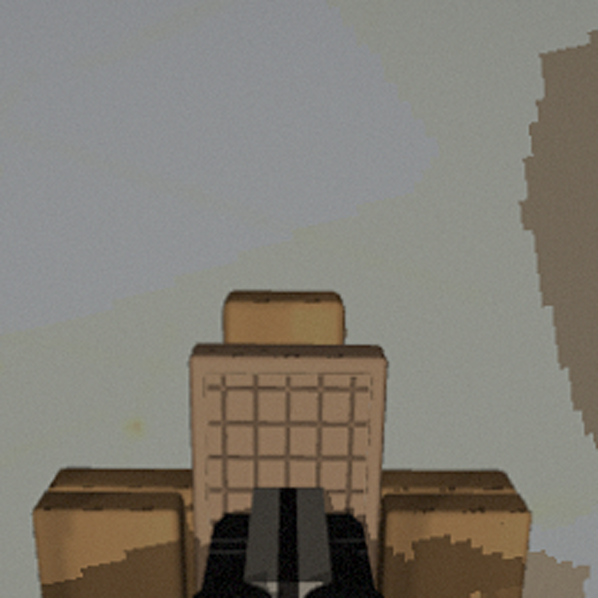

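Crop: the bar stays fixed to the finger (same relative position) and is out over the tongue. I'll ease the pressure and continue.

>>> apply_moves --rows '[{"hand": -1,"delta_pos": [1.5,0,-0.2],"yaw": 0},{"hand": -1,"delta_pos": [3,0,-0.4],"yaw": 0},{"hand": -1,"delta_pos": [4.5,0,-0.6],"yaw": 0},{"hand": -1,"delta_pos": [6,0,-0.6],"yaw": 0},{"hand": -1,"delta_pos": [7.5,0,-0.6],"yaw": 0},{"hand": -1,"delta_pos": [9,0,-0.6],"yaw": 0},{"hand": -1,"delta_pos": [10.5,0,-0.6],"yaw": 0},{"hand": -1,"delta_pos": [12,0,-0.6],"yaw": 0}]'

```text
clock: 13.83
position: [513.3, -83.5, 47.4]
ee_rot: [0.11, 0.994, 0.002, 0.012]
contact_force: [7.9, -2.7, 16.0]
gripper_width: -0.1
grasp_force: 8.1
```

>>> apply_moves --rows '[{"hand": -1,"delta_pos": [1.5,0,0],"yaw": 0},{"hand": -1,"delta_pos": [3,0,0],"yaw": 0},{"hand": -1,"delta_pos": [4.5,0,0],"yaw": 0},{"hand": -1,"delta_pos": [6,0,0],"yaw": 0},{"hand": -1,"delta_pos": [7.5,0,0],"yaw": 0},{"hand": -1,"delta_pos": [9,0,0],"yaw": 0}]'

```text
clock: 14.33
position: [504.7, -81.4, 47.4]
ee_rot: [0.109, 0.994, 0.002, 0.012]
contact_force: [8.2, -2.4, 16.3]
gripper_width: -0.1
grasp_force: 8.3
```

>>> apply_moves --rows '[{"hand": -1,"delta_pos": [1.3,0,-0.3],"yaw": 0},{"hand": -1,"delta_pos": [2.6,0,-0.6],"yaw": 0},{"hand": -1,"delta_pos": [4,0,-0.8],"yaw": 0},{"hand": -1,"delta_pos": [5.5,0,-1],"yaw": 0},{"hand": -1,"delta_pos": [7,0,-1],"yaw": 0},{"hand": -1,"delta_pos": [8.5,0,-1],"yaw": 0}]'

```text
clock: 14.83
position: [494.2, -79.6, 47.4]
ee_rot: [0.11, 0.994, 0.001, 0.009]
contact_force: [6.4, -0.2, 14.8]
gripper_width: -0.5
grasp_force: 7.5
```

Bar drawn about 80 mm. Unload gently, then lift.

>>> apply_moves --rows '[{"hand": -1,"delta_pos": [-1,0,-0.3],"yaw": 0},{"hand": -1,"delta_pos": [-2,0,-0.6],"yaw": 0},{"hand": -1,"delta_pos": [-3,0,-0.9],"yaw": 0},{"hand": -1,"delta_pos": [-4,0,-1.2],"yaw": 0},{"hand": -1,"delta_pos": [-4,0,-1.2],"yaw": 0}]'

```text
clock: 15.25
position: [494.3, -79.9, 47.4]
ee_rot: [0.111, 0.994, 0.001, 0.005]
contact_force: [0.8, 5.3, 15.7]
gripper_width: 0.2
grasp_force: 8.2
```

>>> apply_moves --rows '[{"hand": -1,"delta_pos": [0,0,-0.5],"yaw": 0},{"hand": -1,"delta_pos": [0,0,-1],"yaw": 0},{"hand": -1,"delta_pos": [0,0,-2],"yaw": 0},{"hand": -1,"delta_pos": [0,0,-4],"yaw": 0},{"hand": -1,"delta_pos": [0,0,-8],"yaw": 0},{"hand": -1,"delta_pos": [0,0,-15],"yaw": 0},{"hand": -1,"delta_pos": [0,0,-30],"yaw": 0},{"hand": -1,"delta_pos": [0,0,-45],"yaw": 0},{"hand": 0.3,"delta_pos": [0,0,-60],"yaw": 0},{"hand": 0.3,"delta_pos": [0,0,-60],"yaw": 0},{"hand": 0.3,"delta_pos": [0,0,-60],"yaw": 0},{"hand": 0.3,"delta_pos": [0,0,-60],"yaw": 0}]'

```text
clock: 16.25
position: [489.0, -81.3, 103.9]
ee_rot: [0.112, 0.994, -0.0, -0.001]
contact_force: [-0.1, 0.5, -0.2]
gripper_width: 48.6
grasp_force: 0.0
```

```bash
python3 - <<'E'
from h import *
im=cam('wrist'); save(im,'w7.png',(0,400,140,540),1.5)
import pickle; pickle.dump(im,open('w7.pkl','wb'))
s=read_state(); print(s['clock'],s['position'],s['contact_force'],s['gripper_width'],R.from_quat(s['ee_rot']).as_matrix().round(4).tolist())
P=np.array([628.9,-111.2]);t=-.225;u=np.array([np.cos(t),np.sin(t)]);n=np.array([-u[1],u[0]])
for q,z in dict(bar=12,scored_patch=22.4,tongue_tip=12,groove_mouth=12,batt_3=46).items():
  for c in ('wrist',):
    for r in nets.pinpoint(c,q)[:2]:
        p=at(im,r['location'],z)[:2]-P; print(q,r['score'],r['location'],p@u,p@n)
E
```

```text
16.3 [488.89161056 -81.34889343 103.61180204] [ 0.31486646  0.11283195 -0.65408383] 54.44539118411914 [[-0.9749, 0.2227, -0.0021], [0.2227, 0.9749, -0.0], [0.002, -0.0005, -1.0]]
bar 0.66 [264.4, 326.0] -113.0027054681393 -1.6480679415170765
bar 0.6 [383.2, 38.5] -3.5331264402541773 -233.5594879242659
scored_patch 0.96 [212.6, 324.3] -152.66549581593048 -2.7951356138596943
```

View pics/w7.png

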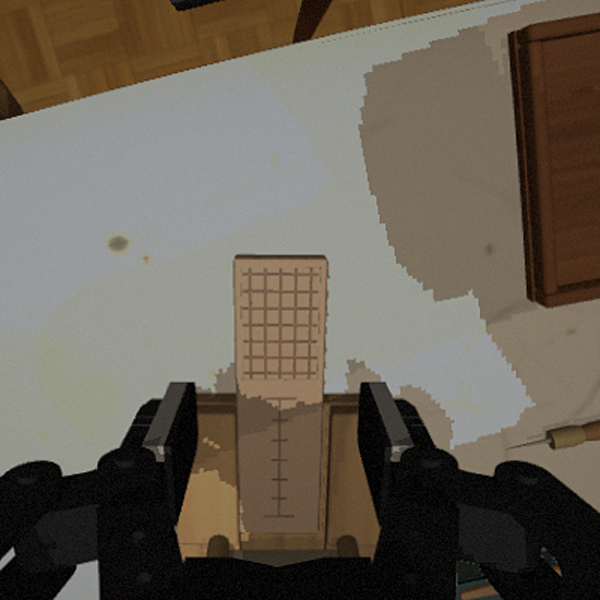

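Image: the bar lies out on the tongue, front at v≈262 (u 235–327), with the full scored patch and ruled rear clear of the pile. The fingers straddle it at u≈195/358. I'll measure the bar in the tool frame for the pinch, without another viewing.

```bash
python3 - <<'E'
from h import *
import pickle
im=pickle.load(open('w7.pkl','rb'))
s=read_state(); T=s['position']; M=R.from_quat(s['ee_rot']).as_matrix()
def px(u,v): return (v/1.5-.17,u/1.5+140-.17)
for n,u,v,z in [('fl',235,264,22),('fr',327,264,22),('ml',237,390,22),('mr',323,390,22),('bl',242,530,22),('br',318,530,22),('wallL',237,407,22),('wallR',327,407,22),('oL',176,409,22)]:
    p=at(im,px(u,v),z); print(n,p.round(1),(M.T@(p-T)).round(1))
g=im['pixels'].mean(2)
for v in (300,340): print((np.abs(np.diff(g[int(v/1.5)]))[280:370]>15).nonzero()[0]+280)
for z in (-10,0,6,12): print(z,[((pix(im,T+M@np.array([0,y,z]))[0]-[0,140])*1.5).round(0).tolist() for y in (-27,0,27)])
E
```

```text
fl [454.  -90.7  22. ] [ 32.4 -17.   81.9]
fr [461.9 -55.8  22. ] [32.4 18.8 81.9]
ml [ 506.4 -103.1   22. ] [-21.4 -17.5  81.8]
mr [514.4 -67.9  22. ] [-21.5  18.6  81.8]
bl [ 576.6 -118.6   22. ] [-93.3 -17.   81.7]
br [584.5 -84.2  22. ] [-93.4  18.3  81.7]
wallL [ 514.1 -105.1   22. ] [-29.4 -17.7  81.8]
wallR [522.6 -67.8  22. ] [-29.4  20.5  81.8]
oL [ 509.3 -130.6   22. ] [-30.4 -43.7  81.8]
[294 295 305 307 315 317 325 327 335 337 345 347 356 357 358]
[295 297 305 306 307 315 317 325 327 335 336 345 346 355 356]
-10 [[478.0, 168.0], [478.0, 280.0], [478.0, 392.0]]
0 [[455.0, 176.0], [455.0, 280.0], [455.0, 384.0]]
6 [[443.0, 180.0], [443.0, 280.0], [442.0, 380.0]]
12 [[431.0, 183.0], [431.0, 280.0], [431.0, 376.0]]
```

Bar is about +2 mm in tool y and the pinch spot about -12 mm in tool x. Descending beside the tongue.

>>> apply_moves --rows '[{"hand": 0.3,"delta_pos": [-6,1,0],"yaw": 0},{"hand": 0.3,"delta_pos": [-12,2,4],"yaw": 0},{"hand": 0.3,"delta_pos": [-12,2,14],"yaw": 0},{"hand": 0.3,"delta_pos": [-12,2,26],"yaw": 0},{"hand": 0.3,"delta_pos": [-12,2,38],"yaw": 0},{"hand": 0.3,"delta_pos": [-12,2,47],"yaw": 0},{"hand": 0.3,"delta_pos": [-12,2,54],"yaw": 0},{"hand": 0.3,"delta_pos": [-12,2,58],"yaw": 0},{"hand": 0.3,"delta_pos": [-12,2,60],"yaw": 0},{"hand": 0.3,"delta_pos": [-12,2,60],"yaw": 0},{"hand": 0.3,"delta_pos": [-12,2,60],"yaw": 0}]'

```text
clock: 17.47
position: [502.3, -81.9, 44.7]
ee_rot: [0.112, 0.994, 0.0, 0.0]
contact_force: [0.1, 0.3, 0.1]
gripper_width: 55.4
grasp_force: 0.0
```

```bash
python3 - <<'E'
from h import *
im=cam('wrist'); save(im,'w8.png',(0,400,140,540),1.5)
s=read_state(); print(s['clock'],s['position'],s['contact_force'],s['gripper_width'])
P=np.array([628.9,-111.2]);t=-.225;u=np.array([np.cos(t),np.sin(t)]);n=np.array([-u[1],u[0]])
p=s['position'][:2]-P;print(p@u,p@n)
E
```

```text
17.5167 [502.35923637 -81.9112361   44.86844817] [0.23483781 0.0829195  0.09168084] 55.56089950173442
-129.88570025679087 0.31846501313774683
```

View pics/w8.png

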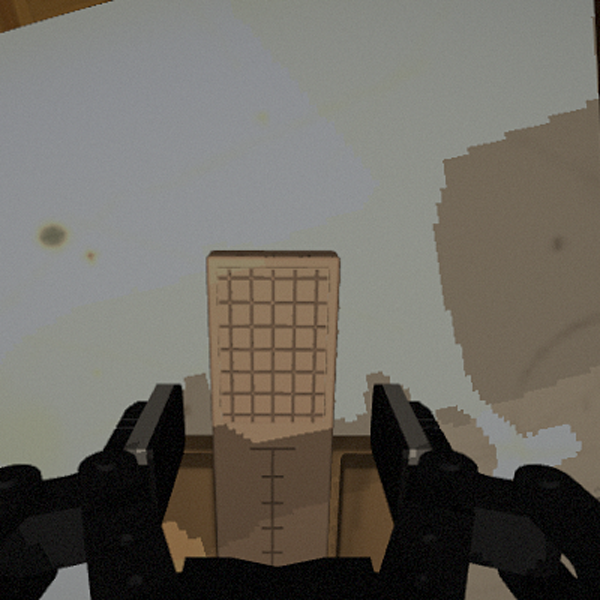

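Image: fingers (u 184/371, centre 277) straddle the bar (212–335, centre 273) in front of the walls, with the groove centre around 278. Shift -0.5 mm, go down and close gently.

>>> apply_moves --rows '[{"hand": 0.3,"delta_pos": [0,-0.5,4],"yaw": 0},{"hand": 0.2,"delta_pos": [0,-0.5,8],"yaw": 0},{"hand": 0.15,"delta_pos": [0,-0.5,11],"yaw": 0},{"hand": 0.15,"delta_pos": [0,-0.5,13.5],"yaw": 0},{"hand": 0.15,"delta_pos": [0,-0.5,15],"yaw": 0},{"hand": 0.1,"delta_pos": [0,-0.5,15],"yaw": 0},{"hand": 0.05,"delta_pos": [0,-0.5,15],"yaw": 0},{"hand": 0.0,"delta_pos": [0,-0.5,15],"yaw": 0}]'

```text
clock: 18.18
position: [501.9, -82.4, 29.5]
ee_rot: [0.112, 0.994, 0.0, 0.0]
contact_force: [-0.5, -0.5, -0.1]
gripper_width: 42.9
grasp_force: 0.0
```

>>> apply_moves --rows '[{"hand": -0.04,"delta_pos": [0,0,0],"yaw": 0},{"hand": -0.07,"delta_pos": [0,0,0],"yaw": 0},{"hand": -0.1,"delta_pos": [0,0,0],"yaw": 0},{"hand": -0.13,"delta_pos": [0,0,0],"yaw": 0},{"hand": -0.16,"delta_pos": [0,0,0],"yaw": 0},{"hand": -0.19,"delta_pos": [0,0,0],"yaw": 0},{"hand": -0.22,"delta_pos": [0,0,0],"yaw": 0},{"hand": -0.25,"delta_pos": [0,0,0],"yaw": 0}]'

```text
clock: 18.85
position: [501.9, -82.5, 29.9]
ee_rot: [0.112, 0.994, -0.0, 0.0]
contact_force: [-1.5, -1.0, 5.7]
gripper_width: 35.4
grasp_force: 59.3
```

>>> apply_moves --rows '[{"hand": -0.4,"delta_pos": [0,0,-0.5],"yaw": 0},{"hand": -0.6,"delta_pos": [0,0,-1],"yaw": 0},{"hand": -0.6,"delta_pos": [0,0,-2],"yaw": 0},{"hand": -0.6,"delta_pos": [0,0,-4],"yaw": 0},{"hand": -0.6,"delta_pos": [0,0,-7],"yaw": 0},{"hand": -0.6,"delta_pos": [0,0,-11],"yaw": 0},{"hand": -0.6,"delta_pos": [0,0,-16],"yaw": 0},{"hand": -0.6,"delta_pos": [0,0,-24],"yaw": 0},{"hand": -0.6,"delta_pos": [0,0,-34],"yaw": 0},{"hand": -0.6,"delta_pos": [0,0,-46],"yaw": 0},{"hand": -0.6,"delta_pos": [0,0,-58],"yaw": 0},{"hand": -0.6,"delta_pos": [0,0,-70],"yaw": 0}]'

```text
clock: 19.85
position: [502.0, -82.4, 101.0]
ee_rot: [0.112, 0.994, 0.0, 0.001]
contact_force: [0.1, -0.9, -1.5]
gripper_width: 35.8
grasp_force: 59.8
```

```bash
python3 - <<'E'
from h import *
s=read_state(); print(s['clock'],s['position'],s['gripper_width'],s['grasp_force'],s['contact_force'],s['joints'],R.from_quat(s['ee_rot']).as_matrix().round(4).tolist())
im=cam('top')
a=cv2.cvtColor(im['pixels'],cv2.COLOR_RGB2HSV)
m=((a[:,:,1]>120)&(a[:,:,2]>40)&((a[:,:,0]<15))).astype('uint8')*255
m[:205]=0;m[280:]=0;m[:,:170]=0;m[:,275:]=0
m=cv2.morphologyEx(m,cv2.MORPH_OPEN,np.ones((3,3)))
c=max(cv2.findContours(m,0,1)[0],key=cv2.contourArea)
b=cv2.boxPoints(cv2.minAreaRect(c)); print(cv2.contourArea(c))
for z in (0,18):
  q=np.array([at(im,(p[1],p[0]),z)[:2] for p in b]); print(z,q.round(0).tolist(),q.mean(0),[np.round(np.linalg.norm(q[i]-q[i-1])) for i in range(4)])
for q,z in dict(tray=0,bar=80,scored_patch=90).items():
  print(q,[(r['score'],r['location'],at(im,r['location'],z)[:2].round(1)) for r in nets.pinpoint('top',q)[:2]])
print([(r['score'],r['location']) for r in nets.pinpoint('scene','bar')[:2]])
E
```

```text
19.85 [501.96718726 -82.43398065 101.01811501] 35.79103592989855 59.80380892753601 [ 0.13809075 -0.88831909 -1.47885045] [ 1.56801886e-01  3.64997835e-01 -4.76724198e-01  5.46841621e-05
 -7.27990803e-01 -1.95182785e+00] [[-0.975, 0.2223, 0.0011], [0.2223, 0.975, 0.0001], [-0.001, 0.0004, -1.0]]
313.5
0 [[422.0, 119.0], [424.0, 35.0], [395.0, 35.0], [394.0, 119.0]] [408.87260813  77.0594372 ] [np.float64(29.0), np.float64(84.0), np.float64(29.0), np.float64(84.0)]
18 [[424.0, 116.0], [425.0, 33.0], [397.0, 32.0], [395.0, 115.0]] [410.26874489  73.91118557] [np.float64(28.0), np.float64(83.0), np.float64(28.0), np.float64(83.0)]
tray []
bar []
scored_patch []
[(0.88, [212.6, 301.0])]
```

```bash
python3 - <<'E'
from h import *
im=cam('top')
img=cv2.imread('pics/top.png')
a=cv2.cvtColor(img,cv2.COLOR_BGR2HSV)
print(a[242,219],a[225,200],a[208,165],a[180,310])
m=((a[:,:,1]>110)&(a[:,:,0]<14)).astype('uint8')*255
m[:210]=0;m[275:]=0;m[:,:172]=0;m[:,268:]=0
m=cv2.morphologyEx(m,cv2.MORPH_CLOSE,np.ones((5,5)));m=cv2.morphologyEx(m,cv2.MORPH_OPEN,np.ones((7,7)))
c=max(cv2.findContours(m,0,1)[0],key=cv2.contourArea)
b=cv2.boxPoints(cv2.minAreaRect(c)); print(b.round(1).tolist())
for z in (0,18):
  q=np.array([at(im,(p[1],p[0]),z)[:2] for p in b]); print(z,q.round(0).tolist(),q.mean(0).round(1),[np.round(np.linalg.norm(q[i]-q[i-1])) for i in range(4)])
E
```

```text
[ 13 163 116] [ 12 162 129] [ 60   4 127] [ 43  19 121]
[[180.60000610351562, 263.79998779296875], [182.6999969482422, 218.0], [257.79998779296875, 221.39999389648438], [255.6999969482422, 267.20001220703125]]
0 [[397.0, 217.0], [507.0, 214.0], [502.0, 32.0], [392.0, 35.0]] [449.7 124.7] [np.float64(181.0), np.float64(110.0), np.float64(182.0), np.float64(109.0)]
18 [[399.0, 211.0], [507.0, 209.0], [502.0, 30.0], [394.0, 33.0]] [450.4 120.8] [np.float64(179.0), np.float64(108.0), np.float64(179.0), np.float64(108.0)]
```

Bar is held (59.8 N, 36 mm). Tray centre (449.5,123), size 181x110, long axis near world y. Transporting with a yaw of -1.77 rad.

>>> apply_moves --rows '[{"hand": -0.6,"delta_pos": [8,3,-10],"yaw": 0},{"hand": -0.6,"delta_pos": [18,12,-20],"yaw": 0},{"hand": -0.6,"delta_pos": [28,24,-20],"yaw": -0.05},{"hand": -0.6,"delta_pos": [38,40,-20],"yaw": -0.15},{"hand": -0.6,"delta_pos": [48,58,-20],"yaw": -0.26},{"hand": -0.6,"delta_pos": [58,78,-20],"yaw": -0.38},{"hand": -0.6,"delta_pos": [67,98,-20],"yaw": -0.5},{"hand": -0.6,"delta_pos": [75,118,-20],"yaw": -0.62},{"hand": -0.6,"delta_pos": [82,136,-20],"yaw": -0.74},{"hand": -0.6,"delta_pos": [88,152,-20],"yaw": -0.86},{"hand": -0.6,"delta_pos": [92,164,-20],"yaw": -0.98},{"hand": -0.6,"delta_pos": [93,170,-20],"yaw": -1.1}]'

```text
clock: 21.15
position: [448.4, 105.2, 118.8]
ee_rot: [-0.428, 0.904, -0.0, -0.001]
contact_force: [0.2, -0.1, -0.2]
gripper_width: 35.8
grasp_force: 60.0
```

>>> apply_moves --rows '[{"hand": -0.6,"delta_pos": [0,0,0],"yaw": -0.12},{"hand": -0.6,"delta_pos": [0,0,0],"yaw": -0.24},{"hand": -0.6,"delta_pos": [0,0,0],"yaw": -0.36},{"hand": -0.6,"delta_pos": [0,0,0],"yaw": -0.48},{"hand": -0.6,"delta_pos": [0,0,0],"yaw": -0.58},{"hand": -0.6,"delta_pos": [0,0,0],"yaw": -0.65},{"hand": -0.6,"delta_pos": [0,0,0],"yaw": -0.67},{"hand": -0.6,"delta_pos": [0,0,0],"yaw": -0.67},{"hand": -0.6,"delta_pos": [0,0,0],"yaw": -0.67},{"hand": -0.6,"delta_pos": [0,0,0],"yaw": -0.67}]'

```text
clock: 21.98
position: [448.8, 103.9, 119.2]
ee_rot: [-0.698, 0.716, 0.0, -0.0]
contact_force: [-0.6, -0.0, -0.8]
gripper_width: 35.6
grasp_force: 60.0
```

```bash
python3 - <<'E'
from h import *
s=read_state(); T=s['position'];M=R.from_quat(s['ee_rot']).as_matrix()
print(s['clock'],T,s['gripper_width'],s['grasp_force'],s['contact_force'],s['joints'].round(2),M.round(4).tolist())
im=cam('wrist');cv2.imwrite('w9.png',im['pixels'][:,:,::-1])
for q,z in dict(tray=0,bar=T[2]-18,scored_patch=T[2]-8).items():
  print(q,[(round(r['score'],2),r['location'],at(im,r['location'],z).round(1),(M.T@(at(im,r['location'],z)-T)).round(1)) for r in nets.pinpoint('wrist',q)[:2]])
a=cv2.cvtColor(im['pixels'],cv2.COLOR_RGB2HSV)
m=((a[:,:,1]>110)&(a[:,:,0]<14)&(a[:,:,2]>30)).astype('uint8')*255
m=cv2.morphologyEx(m,cv2.MORPH_OPEN,np.ones((5,5)))
for c in sorted(cv2.findContours(m,0,1)[0],key=cv2.contourArea)[-2:]:
  for p in cv2.approxPolyDP(c,8,True)[:,0]: print(p,at(im,(p[1],p[0]),18)[:2].round(0))
  print()
im=cam('scene')
for q in ('round_2','batt_3','bar'): print(q,[(round(r['score'],2),r['location']) for r in nets.pinpoint('scene',q)[:2]])
E
```

```text
21.9833 [448.84301207 103.91291289 119.18790964] 35.5523424508627 59.99579966068268 [-0.62216105 -0.04947461 -0.81835334] [ 0.58  0.27 -0.57 -0.   -0.73 -0.61] [[-0.0261, -0.9997, -0.0005], [-0.9997, 0.0261, -0.0003], [0.0003, 0.0005, -1.0]]
tray []
bar [(0.56, [314.8, 326.1], array([447.8, 122.7, 101.2]), array([-18.8,   1.6,  18. ]))]
scored_patch [(0.75, [246.2, 326.1], array([446.9,  84.3, 111.2]), array([19.7,  1.5,  8. ]))]
[367 339] [418. 203.]
[372 347] [415. 211.]

[234 103] [501.  30.]
[245 266] [504. 140.]
[252 241] [498. 121.]
[254 263] [498. 137.]
[278 252] [481. 130.]
[276 182] [479.  80.]
[296 169] [465.  72.]
[376 175] [414.  77.]
[373 251] [415. 130.]
[400 266] [396. 142.]
[403 222] [396. 110.]
[388 218] [406. 107.]
[397 185] [401.  84.]
[404 213] [395. 103.]
[407 176] [394.  78.]
[395 179] [402.  80.]
[407 174] [394.  77.]
[410 103] [394.  33.]
[400 133] [400.  51.]
[402 103] [399.  33.]

round_2 [(0.57, [188.3, 291.5]), (0.47, [190.7, 296.2])]
batt_3 [(0.58, [200.0, 296.7]), (0.55, [198.7, 297.4])]
bar [(0.92, [248.3, 233.2]), (0.18, [200.9, 297.5])]
```

Bar centre (447.8,122.7) is over the tray centre (448.5,122) and the pile is unmoved. Descending.

>>> apply_moves --rows '[{"hand": -0.6,"delta_pos": [0,0,10],"yaw": 0},{"hand": -0.6,"delta_pos": [0,0,22],"yaw": 0},{"hand": -0.6,"delta_pos": [0,0,34],"yaw": 0},{"hand": -0.6,"delta_pos": [0,0,46],"yaw": 0},{"hand": -0.6,"delta_pos": [0,0,57],"yaw": 0},{"hand": -0.6,"delta_pos": [0,0,66],"yaw": 0},{"hand": -0.6,"delta_pos": [0,0,74],"yaw": 0},{"hand": -0.6,"delta_pos": [0,0,80],"yaw": 0},{"hand": -0.6,"delta_pos": [0,0,84],"yaw": 0},{"hand": -0.6,"delta_pos": [0,0,86],"yaw": 0},{"hand": -0.6,"delta_pos": [0,0,87],"yaw": 0},{"hand": -0.6,"delta_pos": [0,0,87.3],"yaw": 0}]'

```text
clock: 23.38
position: [449.1, 104.1, 32.2]
ee_rot: [-0.698, 0.716, -0.0, 0.0]
contact_force: [-0.6, 0.8, -1.4]
gripper_width: 35.8
grasp_force: 60.0
```

>>> apply_moves --rows '[{"hand": -0.6,"delta_pos": [0,0,0.3],"yaw": 0},{"hand": -0.6,"delta_pos": [0,0,0.6],"yaw": 0},{"hand": -0.6,"delta_pos": [0,0,0.9],"yaw": 0},{"hand": -0.6,"delta_pos": [0,0,1.2],"yaw": 0},{"hand": -0.6,"delta_pos": [0,0,1.5],"yaw": 0},{"hand": -0.6,"delta_pos": [0,0,1.8],"yaw": 0},{"hand": -0.6,"delta_pos": [0,0,2.1],"yaw": 0},{"hand": -0.6,"delta_pos": [0,0,2.4],"yaw": 0},{"hand": -0.6,"delta_pos": [0,0,2.7],"yaw": 0},{"hand": -0.6,"delta_pos": [0,0,3.0],"yaw": 0}]'

```text
clock: 24.22
position: [449.0, 104.0, 30.2]
ee_rot: [-0.698, 0.716, -0.0, -0.0]
contact_force: [-4.0, 0.5, 14.2]
gripper_width: 35.7
grasp_force: 68.1
```

Contact at TCP 30.2 is the fingertips on the tray floor: they reach 24 mm ahead, so the bar still hangs about 6 mm up. To avoid a drop, I'll lay the bar crosswise on the two long tray walls (130 mm over a 110 mm tray), regrip it higher, then place it.

>>> apply_moves --rows '[{"hand": -0.6,"delta_pos": [0,0,-1],"yaw": 0},{"hand": -0.6,"delta_pos": [0,0,-4],"yaw": 0},{"hand": -0.6,"delta_pos": [0,0,-12],"yaw": 0},{"hand": -0.6,"delta_pos": [0,0,-26],"yaw": 0},{"hand": -0.6,"delta_pos": [0,0,-42],"yaw": 0},{"hand": -0.6,"delta_pos": [-3,-3,-56],"yaw": -0.1},{"hand": -0.6,"delta_pos": [-6,-6,-60],"yaw": -0.2},{"hand": -0.6,"delta_pos": [-9,-9,-60],"yaw": -0.32},{"hand": -0.6,"delta_pos": [-12,-12,-60],"yaw": -0.44},{"hand": -0.6,"delta_pos": [-15,-15,-60],"yaw": -0.56},{"hand": -0.6,"delta_pos": [-18,-18,-60],"yaw": -0.68},{"hand": -0.6,"delta_pos": [-18.5,-18,-60],"yaw": -0.8}]'

```text
clock: 25.22
position: [468.1, 122.5, 89.7]
ee_rot: [0.923, -0.385, 0.0, -0.0]
contact_force: [0.7, 0.4, -0.2]
gripper_width: 35.7
grasp_force: 60.0
```

>>> apply_moves --rows '[{"hand": -0.6,"delta_pos": [0,0,0],"yaw": -0.12},{"hand": -0.6,"delta_pos": [0,0,0],"yaw": -0.24},{"hand": -0.6,"delta_pos": [0,0,0],"yaw": -0.36},{"hand": -0.6,"delta_pos": [0,0,0],"yaw": -0.48},{"hand": -0.6,"delta_pos": [0,0,0],"yaw": -0.6},{"hand": -0.6,"delta_pos": [0,0,0],"yaw": -0.7},{"hand": -0.6,"delta_pos": [0,0,0],"yaw": -0.76},{"hand": -0.6,"delta_pos": [0,0,0],"yaw": -0.771},{"hand": -0.6,"delta_pos": [0,0,0],"yaw": -0.771},{"hand": -0.6,"delta_pos": [0,0,0],"yaw": -0.771},{"hand": -0.6,"delta_pos": [0,0,0],"yaw": -0.771}]'

```text
clock: 26.13
position: [467.4, 122.0, 89.3]
ee_rot: [1.0, -0.013, 0.0, -0.0]
contact_force: [-0.2, 0.1, -1.4]
gripper_width: 35.6
grasp_force: 60.0
```

```bash
python3 - <<'E'
from h import *
s=read_state(); T=s['position'];M=R.from_quat(s['ee_rot']).as_matrix()
print(s['clock'],T,s['gripper_width'],s['grasp_force'],s['contact_force'],s['joints'].round(2),M.round(4).tolist())
im=cam('wrist')
for q,z in dict(bar=T[2]-18,scored_patch=T[2]-8).items():
  print(q,[(round(r['score'],2),r['location'],at(im,r['location'],z).round(1),(M.T@(at(im,r['location'],z)-T)).round(1)) for r in nets.pinpoint('wrist',q)[:2]])
E
```

```text
26.1333 [467.41718249 122.02584583  89.25469965] 35.641390107831974 60.005632638931274 [-0.18285945  0.10974837 -1.41964922] [ 0.59  0.35 -0.55 -0.   -0.67  0.95] [[0.9997, -0.0257, 0.0001], [-0.0257, -0.9997, 0.0001], [0.0001, -0.0001, -1.0]]
bar [(0.61, [314.9, 326.1], array([447.4, 121.5,  71.3]), array([-20.,   1.,  18.]))]
scored_patch [(0.6, [247.4, 324.6], array([485.3, 121.2,  81.3]), array([17.9,  0.4,  8. ]))]
```

>>> apply_moves --rows '[{"hand": -0.6,"delta_pos": [0,0,6],"yaw": 0},{"hand": -0.6,"delta_pos": [0,0,16],"yaw": 0},{"hand": -0.6,"delta_pos": [0,0,26],"yaw": 0},{"hand": -0.6,"delta_pos": [0,0,34],"yaw": 0},{"hand": -0.6,"delta_pos": [0,0,40],"yaw": 0},{"hand": -0.6,"delta_pos": [0,0,45],"yaw": 0},{"hand": -0.6,"delta_pos": [0,0,48],"yaw": 0},{"hand": -0.6,"delta_pos": [0,0,49.5],"yaw": 0},{"hand": -0.6,"delta_pos": [0,0,50],"yaw": 0},{"hand": -0.6,"delta_pos": [0,0,50.3],"yaw": 0},{"hand": -0.6,"delta_pos": [0,0,50.6],"yaw": 0},{"hand": -0.6,"delta_pos": [0,0,51],"yaw": 0}]'

```text
clock: 27.28
position: [467.6, 122.2, 38.5]
ee_rot: [1.0, -0.012, 0.0, -0.0]
contact_force: [0.2, -0.1, -0.6]
gripper_width: 35.4
grasp_force: 60.0
```

>>> apply_moves --rows '[{"hand": -0.6,"delta_pos": [0,0,0.2],"yaw": 0},{"hand": -0.6,"delta_pos": [0,0,0.4],"yaw": 0},{"hand": -0.6,"delta_pos": [0,0,0.6],"yaw": 0},{"hand": -0.6,"delta_pos": [0,0,0.8],"yaw": 0},{"hand": -0.6,"delta_pos": [0,0,1.0],"yaw": 0},{"hand": -0.6,"delta_pos": [0,0,1.2],"yaw": 0},{"hand": -0.6,"delta_pos": [0,0,1.4],"yaw": 0},{"hand": -0.6,"delta_pos": [0,0,1.6],"yaw": 0},{"hand": -0.6,"delta_pos": [0,0,1.6],"yaw": 0}]'

```text
clock: 28.03
position: [467.4, 122.0, 36.5]
ee_rot: [1.0, -0.012, -0.0, 0.0]
contact_force: [-0.2, 0.2, -0.7]
gripper_width: 35.7
grasp_force: 60.0
```

>>> apply_moves --rows '[{"hand": -0.6,"delta_pos": [0,0,0.2],"yaw": 0},{"hand": -0.6,"delta_pos": [0,0,0.4],"yaw": 0},{"hand": -0.6,"delta_pos": [0,0,0.6],"yaw": 0},{"hand": -0.6,"delta_pos": [0,0,0.8],"yaw": 0},{"hand": -0.6,"delta_pos": [0,0,0.8],"yaw": 0}]'

```text
clock: 28.45
position: [467.4, 122.0, 35.9]
ee_rot: [1.0, -0.012, 0.0, -0.0]
contact_force: [-1.0, 0.0, 1.7]
gripper_width: 35.7
grasp_force: 60.2
```

Contact at exactly the expected height. Press 0.3 mm more and open gently.

>>> apply_moves --rows '[{"hand": -0.4,"delta_pos": [0,0,0.2],"yaw": 0},{"hand": -0.25,"delta_pos": [0,0,0.3],"yaw": 0},{"hand": -0.2,"delta_pos": [0,0,0.3],"yaw": 0},{"hand": -0.15,"delta_pos": [0,0,0.3],"yaw": 0},{"hand": -0.12,"delta_pos": [0,0,0.3],"yaw": 0},{"hand": -0.08,"delta_pos": [0,0,0.3],"yaw": 0},{"hand": -0.04,"delta_pos": [0,0,0.3],"yaw": 0},{"hand": 0.0,"delta_pos": [0,0,0.3],"yaw": 0},{"hand": 0.06,"delta_pos": [0,0,0.3],"yaw": 0},{"hand": 0.12,"delta_pos": [0,0,0.3],"yaw": 0},{"hand": 0.12,"delta_pos": [0,0,0.3],"yaw": 0}]'

```text
clock: 29.37
position: [467.4, 122.0, 35.4]
ee_rot: [1.0, -0.012, -0.0, 0.0]
contact_force: [0.8, -0.0, -0.2]
gripper_width: 47.9
grasp_force: 0.0
```

```bash
python3 - <<'E'
from h import *
s=read_state(); T=s['position'];M=R.from_quat(s['ee_rot']).as_matrix()
print(s['clock'],T,s['gripper_width'],s['contact_force'])
im=cam('wrist')
for q,z in dict(bar=18,scored_patch=28.4).items():
  print(q,[(round(r['score'],2),r['location'],at(im,r['location'],z).round(1),(M.T@(at(im,r['location'],z)-T)).round(1)) for r in nets.pinpoint('wrist',q)[:2]])
E
```

```text
29.3667 [467.42879425 122.01931782  35.37690381] 47.92859657540167 [ 0.75332536 -0.03391528 -0.2302742 ]
bar [(0.61, [317.9, 326.6], array([446.2, 121.3,  18. ]), array([-21.2,   1.2,  17.4]))]
scored_patch [(0.66, [245.2, 323.3], array([486.7, 121.7,  28.4]), array([19.3, -0.2,  7. ]))]
```

>>> apply_moves --rows '[{"hand": 0.12,"delta_pos": [-3,0,-3],"yaw": 0},{"hand": 0.12,"delta_pos": [-7,0,-6],"yaw": 0},{"hand": 0.12,"delta_pos": [-11,0,-8],"yaw": 0},{"hand": 0.12,"delta_pos": [-15,0,-8],"yaw": 0},{"hand": 0.12,"delta_pos": [-19,0,-8],"yaw": 0},{"hand": 0.12,"delta_pos": [-19,0,-8],"yaw": 0},{"hand": 0.05,"delta_pos": [-19,0,-8],"yaw": 0},{"hand": 0.0,"delta_pos": [-19,0,-8],"yaw": 0}]'

```text
clock: 30.18
position: [448.5, 122.6, 43.4]
ee_rot: [1.0, -0.012, 0.0, -0.0]
contact_force: [0.4, -0.3, 0.4]
gripper_width: 42.7
grasp_force: 0.0
```

>>> apply_moves --rows '[{"hand": -0.04,"delta_pos": [0,0,0],"yaw": 0},{"hand": -0.08,"delta_pos": [0,0,0],"yaw": 0},{"hand": -0.11,"delta_pos": [0,0,0],"yaw": 0},{"hand": -0.14,"delta_pos": [0,0,0],"yaw": 0},{"hand": -0.17,"delta_pos": [0,0,0],"yaw": 0},{"hand": -0.2,"delta_pos": [0,0,0],"yaw": 0},{"hand": -0.25,"delta_pos": [0,0,0],"yaw": 0},{"hand": -0.6,"delta_pos": [0,0,0],"yaw": 0}]'

```text
clock: 30.85
position: [448.6, 122.5, 43.7]
ee_rot: [1.0, -0.012, 0.0, -0.0]
contact_force: [-0.6, -0.1, 5.4]
gripper_width: 34.9
grasp_force: 59.4
```

Gripped again, at the bar's middle. Lift and turn it along the tray.

>>> apply_moves --rows '[{"hand": -0.6,"delta_pos": [0,0,-0.5],"yaw": 0},{"hand": -0.6,"delta_pos": [0,0,-2],"yaw": 0},{"hand": -0.6,"delta_pos": [0,0,-6],"yaw": 0},{"hand": -0.6,"delta_pos": [0,0,-14],"yaw": 0},{"hand": -0.6,"delta_pos": [0,0,-24],"yaw": 0.08},{"hand": -0.6,"delta_pos": [0,0,-30],"yaw": 0.18},{"hand": -0.6,"delta_pos": [0,0,-30],"yaw": 0.3},{"hand": -0.6,"delta_pos": [0,0,-30],"yaw": 0.42},{"hand": -0.6,"delta_pos": [0,0,-30],"yaw": 0.54},{"hand": -0.6,"delta_pos": [0,0,-30],"yaw": 0.66},{"hand": -0.6,"delta_pos": [0,0,-30],"yaw": 0.78},{"hand": -0.6,"delta_pos": [0,0,-30],"yaw": 0.9}]'

```text
clock: 31.85
position: [448.5, 122.6, 74.0]
ee_rot: [0.894, -0.449, 0.0, -0.0]
contact_force: [0.5, -0.2, -0.7]
gripper_width: 35.1
grasp_force: 59.8
```

>>> apply_moves --rows '[{"hand": -0.6,"delta_pos": [0,0,0],"yaw": 0.12},{"hand": -0.6,"delta_pos": [0,0,0],"yaw": 0.24},{"hand": -0.6,"delta_pos": [0,0,0],"yaw": 0.36},{"hand": -0.6,"delta_pos": [0,0,0],"yaw": 0.48},{"hand": -0.6,"delta_pos": [0,0,0],"yaw": 0.58},{"hand": -0.6,"delta_pos": [0,0,0],"yaw": 0.65},{"hand": -0.6,"delta_pos": [0,0,0],"yaw": 0.671},{"hand": -0.6,"delta_pos": [0,0,0],"yaw": 0.671},{"hand": -0.6,"delta_pos": [0,0,0],"yaw": 0.671},{"hand": -0.6,"delta_pos": [0,0,0],"yaw": 0.671}]'

```text
clock: 32.68
position: [448.4, 122.5, 73.6]
ee_rot: [-0.699, 0.715, -0.0, 0.0]
contact_force: [1.1, -0.1, -1.2]
gripper_width: 35.3
grasp_force: 59.8
```

```bash
python3 - <<'E'
from h import *
s=read_state(); T=s['position'];M=R.from_quat(s['ee_rot']).as_matrix()
print(s['clock'],T,s['gripper_width'],s['grasp_force'],s['contact_force'],M.round(4).tolist())
im=cam('wrist')
for q,z in dict(bar=T[2]-25.7,scored_patch=T[2]-15).items():
  print(q,[(round(r['score'],2),r['location'],at(im,r['location'],z).round(1),(M.T@(at(im,r['location'],z)-T)).round(1)) for r in nets.pinpoint('wrist',q)[:2]])
E
```

```text
32.6833 [448.44074433 122.52582695  73.58522433] 35.32551459606452 59.80175971984863 [ 1.10208795 -0.14851643 -1.21486558] [[-0.0239, -0.9997, 0.0002], [-0.9997, 0.0239, 0.0001], [-0.0001, -0.0001, -1.0]]
bar [(0.88, [268.0, 325.6], array([447.1, 121.6,  47.9]), array([ 0.9,  1.3, 25.7]))]
scored_patch [(0.68, [192.1, 325.4], array([446.3,  82.9,  58.6]), array([39.7,  1.2, 15. ]))]
```

>>> apply_moves --rows '[{"hand": -0.6,"delta_pos": [0,0,5],"yaw": 0},{"hand": -0.6,"delta_pos": [0,0,12],"yaw": 0},{"hand": -0.6,"delta_pos": [0,0,20],"yaw": 0},{"hand": -0.6,"delta_pos": [0,0,27],"yaw": 0},{"hand": -0.6,"delta_pos": [0,0,32],"yaw": 0},{"hand": -0.6,"delta_pos": [0,0,35],"yaw": 0},{"hand": -0.6,"delta_pos": [0,0,37],"yaw": 0},{"hand": -0.6,"delta_pos": [0,0,38],"yaw": 0},{"hand": -0.6,"delta_pos": [0,0,38.5],"yaw": 0},{"hand": -0.6,"delta_pos": [0,0,38.8],"yaw": 0},{"hand": -0.6,"delta_pos": [0,0,39.1],"yaw": 0},{"hand": -0.6,"delta_pos": [0,0,39.4],"yaw": 0}]'

```text
clock: 33.83
position: [448.6, 122.6, 34.3]
ee_rot: [-0.698, 0.716, -0.0, 0.0]
contact_force: [-0.6, -0.4, -1.3]
gripper_width: 35.1
grasp_force: 59.8
```

>>> apply_moves --rows '[{"hand": -0.6,"delta_pos": [0,0,0.2],"yaw": 0},{"hand": -0.6,"delta_pos": [0,0,0.4],"yaw": 0},{"hand": -0.6,"delta_pos": [0,0,0.6],"yaw": 0},{"hand": -0.6,"delta_pos": [0,0,0.8],"yaw": 0},{"hand": -0.6,"delta_pos": [0,0,1.0],"yaw": 0},{"hand": -0.6,"delta_pos": [0,0,1.2],"yaw": 0},{"hand": -0.6,"delta_pos": [0,0,1.4],"yaw": 0},{"hand": -0.6,"delta_pos": [0,0,1.6],"yaw": 0},{"hand": -0.6,"delta_pos": [0,0,1.6],"yaw": 0}]'

```text
clock: 34.58
position: [448.4, 122.5, 32.4]
ee_rot: [-0.698, 0.716, 0.0, -0.0]
contact_force: [0.1, 0.7, -1.0]
gripper_width: 35.2
grasp_force: 59.8
```

>>> apply_moves --rows '[{"hand": -0.6,"delta_pos": [0,0,0.2],"yaw": 0},{"hand": -0.6,"delta_pos": [0,0,0.4],"yaw": 0},{"hand": -0.6,"delta_pos": [0,0,0.6],"yaw": 0},{"hand": -0.6,"delta_pos": [0,0,0.8],"yaw": 0},{"hand": -0.6,"delta_pos": [0,0,1.0],"yaw": 0},{"hand": -0.6,"delta_pos": [0,0,1.0],"yaw": 0}]'

```text
clock: 35.08
position: [448.5, 122.5, 31.8]
ee_rot: [-0.698, 0.716, -0.0, 0.0]
contact_force: [-1.8, -0.4, 4.3]
gripper_width: 34.9
grasp_force: 60.5
```

Contact at 31.8 mm as predicted, so the bar is on the floor. Open gently and rise.

>>> apply_moves --rows '[{"hand": -0.4,"delta_pos": [0,0,0],"yaw": 0},{"hand": -0.25,"delta_pos": [0,0,0],"yaw": 0},{"hand": -0.2,"delta_pos": [0,0,0],"yaw": 0},{"hand": -0.15,"delta_pos": [0,0,0],"yaw": 0},{"hand": -0.12,"delta_pos": [0,0,0],"yaw": 0},{"hand": -0.08,"delta_pos": [0,0,0],"yaw": 0},{"hand": -0.04,"delta_pos": [0,0,0],"yaw": 0},{"hand": 0.0,"delta_pos": [0,0,0],"yaw": 0},{"hand": 0.06,"delta_pos": [0,0,0],"yaw": 0},{"hand": 0.12,"delta_pos": [0,0,0],"yaw": 0},{"hand": 0.12,"delta_pos": [0,0,0],"yaw": 0},{"hand": 0.12,"delta_pos": [0,0,0],"yaw": 0}]'

```text
clock: 36.08
position: [448.4, 122.5, 31.4]
ee_rot: [-0.698, 0.716, -0.0, 0.0]
contact_force: [-0.2, -0.3, -0.2]
gripper_width: 48.0
grasp_force: 0.0
```

>>> apply_moves --rows '[{"hand": 0.12,"delta_pos": [0,0,-2],"yaw": 0},{"hand": 0.12,"delta_pos": [0,0,-6],"yaw": 0},{"hand": 0.12,"delta_pos": [0,0,-15],"yaw": 0},{"hand": 0.12,"delta_pos": [0,0,-30],"yaw": 0},{"hand": 0.12,"delta_pos": [0,0,-55],"yaw": 0},{"hand": 0.12,"delta_pos": [0,0,-80],"yaw": 0},{"hand": 0.12,"delta_pos": [0,0,-110],"yaw": 0},{"hand": 0.12,"delta_pos": [0,0,-140],"yaw": 0},{"hand": 0.12,"delta_pos": [0,0,-150],"yaw": 0},{"hand": 0.12,"delta_pos": [0,0,-150],"yaw": 0},{"hand": 0.12,"delta_pos": [0,0,-150],"yaw": 0},{"hand": 0.12,"delta_pos": [0,0,-150],"yaw": 0}]'

```text
clock: 37.08
position: [447.6, 122.1, 180.8]
ee_rot: [-0.698, 0.716, 0.0, -0.001]
contact_force: [0.1, -0.5, 0.1]
gripper_width: 47.7
grasp_force: 0.0
```

```bash
python3 - <<'E'
from h import *
s=read_state(); T=s['position'];print(s['clock'],T,s['gripper_width'],s['contact_force'])
for c in ('wrist','scene'):
  im=cam(c)
  for q,z in dict(bar=6,scored_patch=16.4,batt_3=44,round_2=64).items():
    print(c,q,[(round(r['score'],2),np.round(r['location']),at(im,r['location'],z)[:2].round(1)) for r in nets.pinpoint(c,q)[:1]])
E
```

```text
37.0833 [447.60663107 122.0661564  180.77480861] 47.749398447759425 [ 0.06273119 -0.45866821  0.10567991]
wrist bar [(0.92, array([189., 324.]), array([447. , 123.6]))]
wrist scored_patch [(0.64, array([142., 324.]), array([446.3,  81.8]))]
wrist batt_3 []
wrist round_2 []
scene bar [(0.61, array([184., 365.]), array([ 641. , -329.1]))]
scene scored_patch [(0.89, array([280., 258.]), array([448.6,  82.5]))]
scene batt_3 [(0.65, array([200., 293.]), array([619.3, -95.8]))]
scene round_2 [(0.69, array([192., 295.]), array([ 621.1, -101.9]))]
```

```bash
python3 -c "
from h import *
print(workorder.job_done())"
```

```text
the job is handed in; nothing more can be done
None
```

The bar was dragged clear of the pile, picked up off the tongue and laid flat in the middle of the sample tray, and the job was handed in at about 37 s; no verdict came back, and I did not closely measure the pile's final position. On the way I rested the bar across the tray walls once to regrip it higher, which avoided dropping it about 6 mm.

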